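# Open the bayonet-lidded dry-storage pot

### The arm

A 7-joint arm with a two-finger parallel gripper is mounted at the origin on the work surface; the furniture and walls round the work are solid. World frame = base frame: x ahead of the robot, y to its left, z up, the work surface at z = 0. Lengths are in m, angles in rad, forces in N, time in s.
With the tool pointing down it reaches from about 0.35 to 0.9 m from the base axis. Payload 8.1 kg.
Tool frame: the origin (TCP) lies at the centre of the arm's flange, where the gripper is bolted on; the fingertips stand 178 mm ahead of it and the grasp point (between the pads) lies 159 mm ahead of it; z points along the fingers, y is the line along which they close (so a half turn about z gives the same grasp; the last joint's range is limited). The gripper opens to 92 mm and grips with 3 to 60 N. Pads are 19 mm wide; open, the fingers measure 130 mm over their backs; the gripper's body (75 mm by 190 mm) begins 47 mm behind the grasp point.
Start: joints at [1.042, 0.434, 0.025, 1.573, -0.012, 1.134, -0.075], TCP at [0.258, -0.569, 0.405] pointing down, gripper open.
Joint ranges: [-2.62, 2.62], [-0.44, 2.09], [-1.27, 1.32], [0.08, 2.57], [-1.32, 4.46], [0.12, 2], [-2.74, 2.74]. Speed limits (rad/s): [2.22, 2.22, 3.01, 3.01, 3.14, 3.14, 3.14].

### API

Orientations are given as a rotation vector (axis times angle).
In Python, from cell import arm gives the robot as it stands. The module is installed in compiled form; this text tells all that it offers.
- The arm moves only by the shell command python3 -m inch 'ROWS' [FORCE]. ROWS is text: rows parted by semicolons, each of 5 numbers parted by spaces: the shift along the tool's x, y, z in m, then the turn about the tool's z in rad, then the finger opening in m, from 0 to 0.0918. In form: x y z roll fingers; .... A call has 1 to 5 rows; each row is the pose to reach, as a shift and turn from the pose commanded when the call began, along the tool's axes at that moment; what a row does not reach only later rows make up. A row lasts 1/10 s, in which the tool goes at most 50 mm and 8.59 degrees, less where a joint would pass 70% of its speed; a pose out of reach is approached as far as the arm can. A call with a gripper value outside its range is refused whole. The fingers move at their own pace and stop on an object; FORCE is the grip in N (left out, the last holds). Time passes only in rows, so rows that repeat a pose let the fingers close. It gives the time, the measured TCP pose, the force, the opening and the grip force at its end, in the units of the state.
- arm.observe(): the state, without advancing time (a new reading comes with each control period).
- arm.get_image(name): name is "side" or "top" or "wrist"; returns the picture (400x640x3 uint8, red, green, blue); there is no depth.
- arm.get_calibration(name): a dict with "intrinsics" (3x3 intrinsics, pixels), "pose" (4x4, takes a point from camera to world coordinates). Camera axes: x right, y up, looking along -z (the intrinsics and any distortion apply to the point x, -y, -z); pixel columns grow to the right and rows downward; lengths in m; the calibration is good to about 2 mm. A picture is of the moment at which its call begins: read the wrist's pose just before it. get_calibration takes no time and is no camera call; for the wrist camera it gives the pose at the moment of the call.
- arm.sign_off(): hands the job in; it is judged then, once.
Trained networks look in the newest picture that a camera, given by its name, has taken for a name from the list of things; names that differ only in an ending like _2 or _b are one class to them, and where a whole thing is asked for, a point or a joint stands for the part that bears it (a point fixed in the world has none). Each returns a list of dicts, best first, with "conf" (0 to 1); they miss things now and then, are a little off and sometimes report something else, mostly with a low value. They report only what shows in the picture. A call takes as long as a camera call. They do not tell look-alikes from the thing itself.
- arm.look_for(camera, query): "point" ([row, column] in pixels, amid what is visible of it).
- arm.silhouettes(camera, query): "region" (400x640 bool, what is visible of it) and "point" ([row, column] in pixels, amid what is visible of it).
- arm.place_of(camera, query): "point" ([row, column] in pixels: a listed point, or the origin of a listed thing).
The state is a dict: "clock": time; "joints": joint angles; "dq": joint speeds; "joint_efforts": joint torques, N m; "position": TCP position; "ee_rot": TCP orientation; "force": force on the tool from outside, world axes, zero at the start; "ft_torque": the same for the moment, N m; "width": opening from 0.0 (shut) to 1.0 (fully open); "gripper_force": force on a finger pad.
Only numpy, scipy, OpenCV 4.12 (cv2) and the standard library are available. Lean on these libraries where they do the work, as an engineer would, in place of code of your own. Each camera call takes 0.05 s, during which the arm holds its last target. There are 200 camera calls.

### The job

Open the short, wide one of the two bayonet pots: turn its lid anticlockwise until its lugs reach the slots in the collar, then lift it straight off. Set the lid down on the steel tray, right way up and without dropping it. Do not touch the lid of the tall, slim pot.

Things in the scene. Friction and masses are not known exactly. Their poses are not given: they have to be found in the camera images.
- pot: short wide grey pot, fixed; collar 88 mm across, top 57.5 mm up; foot 108 mm. Origin: its axis, at the worktop; z up. Lid's seat at z = 45 mm. Two inward lips (63 mm apart, underside 7.5 mm over the seat, 4.5 thick) hold the lugs down; between them two slots, 72 deg wide, centred on +x and -x, each marked by a small bright rib outside the collar. Stands left or right, yaw within 30 deg
- lid: its aluminium lid, 110 to 225 g: disc 58 mm across, 14 thick; lugs (18 wide, 5 thick, 74 over both) at +x and -x; black bar along x, 50 long, 16 wide, 16 to 44 mm above origin (centre of underside, z up). Starts with its x axis 49 to 72 deg clockwise (from above) of the pot's x. Turns freely; stop at 80 deg clockwise, none at the slots. Lifts out when within 18 deg of the pot's x; half turns alike
- tray: flat steel tray, 218 x 168 mm, rim 11 mm high, fixed in place. Origin: centre of its underside; x along its 218 mm side, z up. Its floor is 2 mm above its underside
- tall_lid: lid of the tall slim pot, to be left alone: disc 36 mm across, black bar grip 32 mm long whose top is 144 mm above the worktop. That pot's collar is 66 mm across, its foot 86 mm. Origin: centre of the lid's underside, on that pot's axis, 100 mm above the worktop
There are look-alikes about, which are no part of the job. Leave any pink look-alike of the lid alone. Leave any red look-alike of the pot alone.

How it is judged:
By the outcome, as a careful person would: the job done as asked, in the order asked, and still so for the second after the job is handed in, with the robot touching nothing.
It also fails if it takes over 45 s, if anything falls off the work surface, if the arm or the gripper's body presses on something with over 40 N, if the wrist force passes 120 N, or if a joint passes its speed limit or range.

## Working session

There is one attempt and no reset: what is moved stays moved. The work goes in short steps, Python scripts to look and compute and a shell command to move; the robot and the scene stay as the last step left them, time stands still between calls to the robot, and variables do not carry over. Pictures are saved under pics/ and viewed, at most 10 in all, crops included, and the job is handed in when it is done.

```bash
mkdir -p pics
cat > h.py <<'E'
import numpy as np, cv2
from cell import arm
from scipy.spatial.transform import Rotation as R
def ray(cal,p):
    K=np.array(cal["intrinsics"]);T=np.array(cal["pose"])
    d=np.linalg.inv(K)@[p[1],p[0],1]; d=T[:3,:3]@[d[0],-d[1],-d[2]]
    return T[:3,3],d
def at(cal,p,z):
    o,d=ray(cal,p); return o+d*(z-o[2])/d[2]
def proj(cal,P):
    K=np.array(cal["intrinsics"]);T=np.array(cal["pose"])
    c=T[:3,:3].T@(np.array(P)-T[:3,3]); u=K@[c[0],-c[1],-c[2]]; return (u[:2]/u[2])[::-1]
E
python3 - <<'E'
from h import *
s=arm.observe();print({k:np.round(s[k],3) for k in ("clock","position","ee_rot","width")})
ims=[]
for c in("top","side"):
    im=arm.get_image(c);cal=arm.get_calibration(c);print(c,np.round(cal["pose"],3).tolist(),cal["intrinsics"])
    cv2.imwrite(f"pics/{c}0.png",im[...,::-1])
    for q,z in(("pot",0),("lid",.045),("tray",0),("tall_lid",.1)):
        for r in arm.place_of(c,q)[:4]:print(c,q,round(r["conf"],2),np.round(r["point"]),np.round(at(cal,r["point"],z),3))
E
```

```text
{'clock': np.float64(0.0), 'position': array([ 0.258, -0.569,  0.404]), 'ee_rot': array([-3.069e+00, -6.630e-01,  1.000e-03]), 'width': np.float64(1.0)}
top [[-0.163, 0.967, -0.198, 0.203], [-0.987, -0.16, 0.03, 0.126], [-0.002, 0.2, 0.98, 1.329], [0.0, 0.0, 0.0, 1.0]] [[462.59126514   0.         314.02552464]
 [  0.         462.59126514 204.24028454]
 [  0.           0.           1.        ]]
top pot 0.62 [170. 329.] [0.567 0.023 0.   ]
top pot 0.62 [199. 413.] [ 0.439 -0.205  0.   ]
top pot 0.55 [269. 451.] [ 0.223 -0.27   0.   ]
top lid 0.57 [165. 332.] [0.569 0.016 0.045]
top lid 0.55 [166. 173.] [0.64  0.469 0.045]
top tray 0.77 [202. 411.] [ 0.432 -0.197  0.   ]
top tall_lid 0.63 [204. 193.] [0.505 0.413 0.1  ]
side [[0.755, -0.33, 0.567, 1.1], [0.655, 0.346, -0.672, -0.684], [0.025, 0.878, 0.478, 0.656], [0.0, 0.0, 0.0, 1.0]] [[370.61090704   0.         318.5084872 ]
 [  0.         370.61090704 200.85595557]
 [  0.           0.           1.        ]]
side pot 0.94 [252. 180.] [ 0.234 -0.275  0.   ]
side pot 0.8 [255. 332.] [0.569 0.017 0.   ]
side lid 0.65 [240. 334.] [0.563 0.028 0.045]
side lid 0.61 [211. 432.] [0.695 0.386 0.045]
side tray 0.96 [270. 248.] [ 0.444 -0.195  0.   ]
side tall_lid 0.66 [176. 385.] [0.492 0.41  0.1  ]
```

View pics/top0.png

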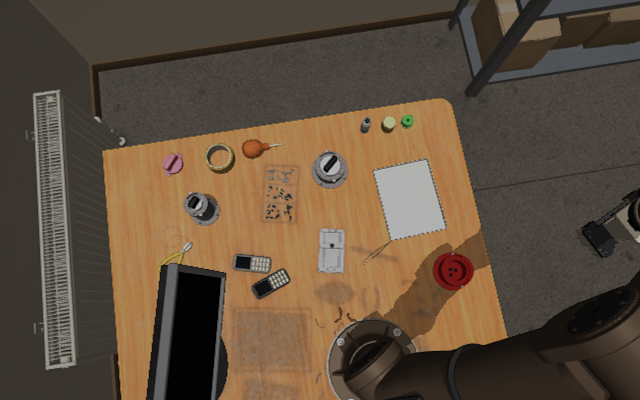

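View pics/side0.png

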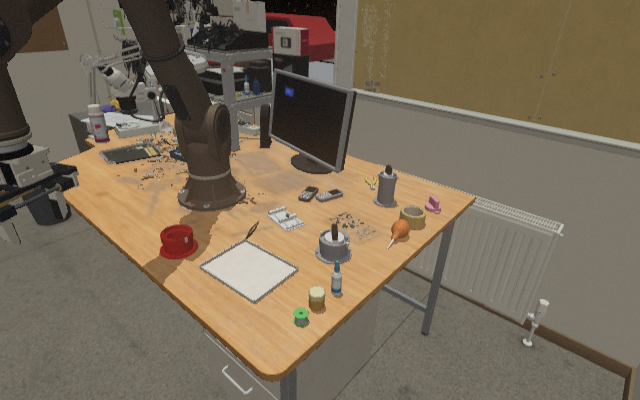

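Top picture: the candidates are the grey short pot at (170,329), the tall slim pot at (207,200), the red look-alike pot at (270,453) and the pink lid at (163,173). The tray is at (200,410). The short, wide grey pot fits; I'll confirm it in a crop. The side view agrees: short grey pot at (245,333), tall pot at (188,386), red pot at (240,178).

Run:
```python
from h import *
t=cv2.imread("pics/top0.png")[135:205,290:370];s=cv2.imread("pics/side0.png")[210:280,295:375]
cv2.imwrite("pics/crop1.png",np.hstack([cv2.resize(a,(400,350),interpolation=cv2.INTER_CUBIC) for a in(t,s)]))
o=arm.observe();M=R.from_rotvec(o["ee_rot"]).as_matrix();p=np.array(o["position"])
w=np.array(arm.get_calibration("wrist")["pose"]);print("toolR",np.round(M,3).tolist())
print("cam in tool",np.round(M.T@(w[:3,3]-p),3),"view dir",np.round(M.T@-w[:3,2],2), "right", np.round(M.T@w[:3,0],2))
for r in arm.silhouettes("top","pot")[:3]:
    m=r["region"];print(r["conf"],r["point"],m.sum())
g=np.array([.568,.02,0.405]);print("shift tool to pot axis",np.round(M.T@(g-p),3))
```

```text
toolR [[0.911, 0.413, -0.0], [0.413, -0.911, 0.0], [-0.0, -0.0, -1.0]]
cam in tool [ 0.066 -0.     0.02 ] view dir [-0.25  0.    0.97] right [0. 1. 0.]
0.95 [270.3, 453.7] 1230
0.68 [176.1, 324.1] 694
shift tool to pot axis [ 0.526 -0.409 -0.   ]
```

View pics/crop1.png

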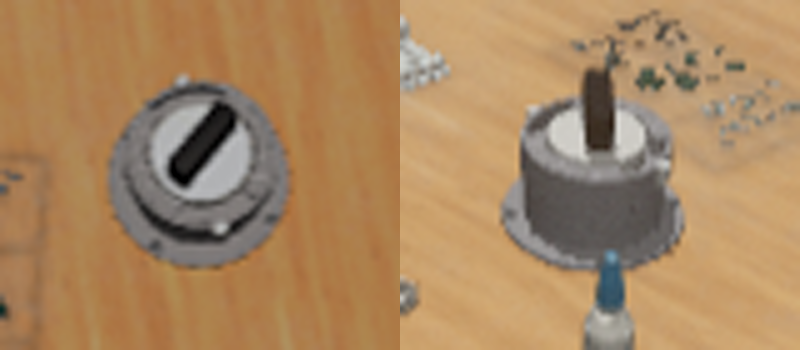

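The crop shows the short, wide grey pot with its bar lid: ribs at crop (182,80) and (220,228), bar running (183,178) to (226,110). The bar sits about 47° clockwise of the ribs, as described, so this is the pot. Moving over it.

```bash
python3 -m inch '0.04 -0.03 0 0 0.09; 0.08 -0.06 0 0 0.09; 0.12 -0.09 0 0 0.09; 0.16 -0.12 0 0 0.09; 0.2 -0.15 0 0 0.09'; python3 -m inch '0.04 -0.03 0 0 0.09; 0.08 -0.06 0 0 0.09; 0.12 -0.09 0 0 0.09; 0.16 -0.12 0 0 0.09; 0.2 -0.15 0 0 0.09'; python3 -m inch '0.04 -0.03 0 0 0.09; 0.08 -0.06 0 0 0.09; 0.126 -0.105 0 0 0.09; 0.126 -0.105 0 0 0.09; 0.126 -0.105 0 0 0.09';
python3 -m inch '0 0 0 0.15 0.06; 0 0 0 0.3 0.06; 0 0 0 0.45 0.06; 0 0 0 0.6 0.06; 0 0 0 0.75 0.06'
```

```text
clock: 1.05
position: [0.3789, -0.3481, 0.405]
ee_rot: [3.07, 0.663, 0.001]
force: [1.5, -0.6, 0.6]
width: 0.984
gripper_force: 0.0
clock: 1.55
position: [0.4991, -0.129, 0.4051]
ee_rot: [3.07, 0.663, 0.001]
force: [-0.1, -0.5, -0.3]
width: 0.975
gripper_force: 0.0
clock: 2.05
position: [0.5704, 0.02, 0.4046]
ee_rot: [-3.068, -0.671, -0.001]
force: [-0.2, 0.5, 0.1]
width: 0.982
gripper_force: 0.0
clock: 2.55
position: [0.5695, 0.0146, 0.4048]
ee_rot: [3.097, -0.521, 0.0]
force: [0.2, -0.1, 0.3]
width: 0.66
gripper_force: 0.0
```

```bash
python3 -m inch '0 0 0 0.15 0.06; 0 0 0 0.3 0.06; 0 0 0 0.4 0.06; 0 0 0 0.4 0.06; 0 0 0 0.4 0.06'
cat > m.py <<'E'
from h import *
import sys
o=arm.observe();print("joints",np.round(o["joints"],2),"force",np.round(o["force"],1))
cal=arm.get_calibration("wrist");im=arm.get_image("wrist");cv2.imwrite(f"pics/{sys.argv[1]}.png",im[...,::-1])
M=R.from_rotvec(o["ee_rot"]).as_matrix();p=np.array(o["position"]);print("pos",np.round(p,4),"yaw x",np.degrees(np.arctan2(M[1,0],M[0,0])))
for q,z in(("pot",0),("lid",.045),("tray",0)):
    for r in arm.place_of("wrist",q)[:2]:
        P=at(cal,r["point"],z);print(q,round(r["conf"],2),np.round(r["point"]),np.round(P,4),"tool",np.round(M.T@(P-p),4))
E
python3 m.py w1
```

```text
clock: 3.05
position: [0.5697, 0.0156, 0.4048]
ee_rot: [2.938, -1.11, 0.0]
force: [0.2, 0.3, 0.4]
width: 0.656
gripper_force: 0.0
joints [-0.1   0.35 -0.03  1.71  0.01  1.09 -2.43] force [0.2 0.3 0.4]
pos [0.5697 0.0156 0.4048] yaw x -41.40380921221651
pot 0.79 [235. 636.] [ 0.2129 -0.2664  0.    ] tool [-0.0812  0.4474  0.405 ]
lid 0.98 [193. 325.] [0.562 0.021 0.045] tool [-0.0095  0.0009  0.3598]
tray 0.73 [149. 502.] [ 0.4433 -0.1885  0.    ] tool [0.0401 0.2365 0.405 ]
```

View pics/w1.png

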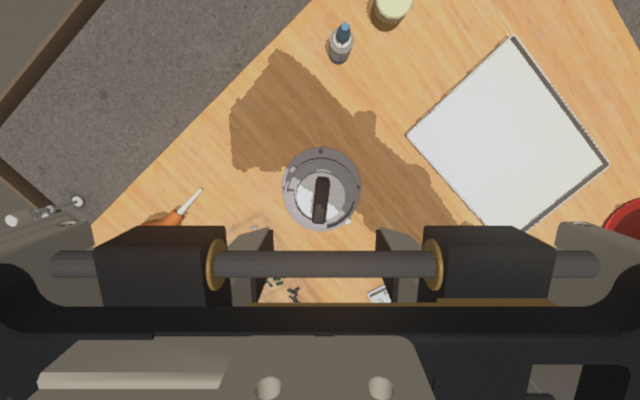

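The wrist view shows the pot at (188,322) with the bar almost along tool x, from (178,323) to (222,320), and a bright rib near (222,349). The tray is at (140,505). Measuring bar and rib angles.

Run:
```python
from h import *
im=cv2.imread("pics/w1.png");cal=arm.get_calibration("wrist");g=cv2.cvtColor(im,6)
o=arm.observe();M=R.from_rotvec(o["ee_rot"]).as_matrix();p=np.array(o["position"])
# rectify to world plane (bar top) 1 px = 0.25mm, centre pot
def rect(z,c,n=400,s=.0003):
    i,j=np.mgrid[0:n,0:n];X=np.stack([c[0]-(i-n/2)*s,c[1]-(j-n/2)*s,np.full(i.shape,z)],-1).reshape(-1,3)
    K=np.array(cal["intrinsics"]);T=np.array(cal["pose"]);q=(X-T[:3,3])@T[:3,:3];u=K@np.stack([q[:,0],-q[:,1],-q[:,2]])
    return cv2.remap(im,(u[0]/u[2]).reshape(n,n).astype("f4"),(u[1]/u[2]).reshape(n,n).astype("f4"),cv2.INTER_CUBIC)
c=(.564,.02)
A=rect(.089,c);B=rect(.0575,c)
ga=cv2.cvtColor(A,6);m=((ga<60)*255).astype("u1");n,l,st,ce=cv2.connectedComponentsWithStats(m)
for k in range(1,n):
    if 800<st[k,4]<30000:
        r=cv2.minAreaRect(np.argwhere(l==k)[:,::-1].astype("f4"));b=cv2.boxPoints(r);e=[b[1]-b[0],b[2]-b[1]];e=max(e,key=lambda v:v@v)
        print("dark",st[k],"centre",c[0]-(r[0][1]-200)*.0003,c[1]-(r[0][0]-200)*.0003,"size mm",np.array(r[1])*.3,"yaw",np.degrees(np.arctan2(-e[0],-e[1]))%180-180)
cv2.imwrite("pics/rect.png",np.hstack([A,B]))
```

```text
dark [ 115  124  142  134 4671] centre 0.5674690521240234 0.02366214599609375 size mm [13.62458153 47.94247284] yaw -48.012787
```

View pics/rect.png

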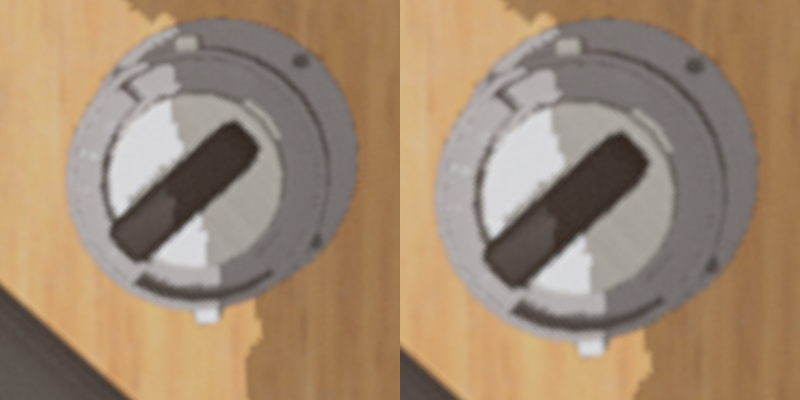

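The rectified view puts the bar at yaw −48°, centre about (0.567, 0.024). The ribs give pot yaw of about 4°, so the turn is about 52°. Descending part way and re-checking.

```bash
python3 -m inch '-0.004 -0.002 0.03 0.06 0.06; -0.0076 -0.0045 0.07 0.115 0.06; -0.0076 -0.0045 0.105 0.115 0.06; -0.0076 -0.0045 0.105 0.115 0.06; -0.0076 -0.0045 0.105 0.115 0.06'
python3 - <<'E'
from h import *
o=arm.observe();M=R.from_rotvec(o["ee_rot"]).as_matrix();p=np.array(o["position"]);print(p,np.degrees(np.arctan2(M[1,0],M[0,0])))
cal=arm.get_calibration("wrist");im=np.ascontiguousarray(arm.get_image("wrist")[...,::-1])
for z in(.061,.089):
  pts=[proj(cal,p*[1,1,0]+[0,0,z]+M@[a,b,0])[::-1] for a,b in((.025,.008),(.025,-.008),(-.025,-.008),(-.025,.008))]
  cv2.polylines(im,[np.round(pts).astype(int)],True,(0,255,0) if z>.08 else (0,0,255),1)
cv2.imwrite("pics/w2.png",im)
E
```

```text
clock: 3.75
position: [0.5674, 0.0251, 0.3002]
ee_rot: [2.869, -1.279, -0.001]
force: [0.3, -1.0, 0.8]
width: 0.653
gripper_force: 0.0
[0.5674257  0.02511389 0.30015697] -48.05273830871115
```

View pics/w2.png

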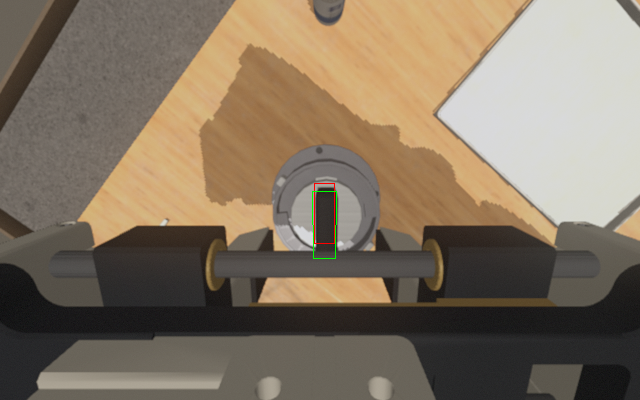

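The predicted bar outline (green, rows 191–258, columns 314–336) lies on the real bar. Going down and closing.

```bash
python3 -m inch '0 0 0.03 0 0.06; 0 0 0.05 0 0.06; 0 0 0.058 0 0.06; 0 0 0.058 0 0.06; 0 0 0.058 0 0.06' 25; python3 -m inch '0 0 0 0 0.0; 0 0 0 0 0; 0 0 0 0 0; 0 0 0 0 0; 0 0 0 0 0' 25
```

```text
clock: 4.3
position: [0.568, 0.0253, 0.2433]
ee_rot: [-2.868, 1.279, -0.003]
force: [-0.4, -0.8, 0.2]
width: 0.652
gripper_force: 0.0
clock: 4.8
position: [0.5673, 0.0253, 0.2418]
ee_rot: [-2.869, 1.28, -0.0]
force: [0.7, 0.5, 0.9]
width: 0.267
gripper_force: 0.0
```

```bash
python3 -m inch '0 0 0 0 0.0; 0 0 0 0 0; 0 0 0 0 0; 0 0 0 0 0; 0 0 0 0 0' 25;python3 -m inch '0 0 0 -0.1 0; 0 0 0 -0.2 0; 0 0 0 -0.3 0; 0 0 0 -0.4 0; 0 0 0 -0.4 0' 25; python3 -c "
from cell import arm;print(arm.observe()['ft_torque'],arm.observe()['joints'][6])"
```

```text
clock: 5.3
position: [0.5672, 0.0253, 0.2416]
ee_rot: [2.869, -1.28, -0.0]
force: [-0.8, -0.0, -1.7]
width: 0.174
gripper_force: 25.0
clock: 5.8
position: [0.5672, 0.0251, 0.2416]
ee_rot: [-3.066, 0.682, 0.0]
force: [0.4, 0.4, -1.9]
width: 0.171
gripper_force: 25.0
[ 0.06797837 -0.00516798 -0.01928256] -2.2351234810445373
```

```bash
python3 -m inch '0 0 0 -0.1 0; 0 0 0 -0.2 0; 0 0 0 -0.35 0; 0 0 0 -0.5 0; 0 0 0 -0.51 0' 25; python3 -m inch '0 0 0 0 0; 0 0 -0.002 0 0; 0 0 -0.005 0 0; 0 0 -0.008 0 0; 0 0 -0.008 0 0' 25;python3 m.py w3
```

```text
clock: 6.3
position: [0.5672, 0.0251, 0.2416]
ee_rot: [-3.139, -0.111, 0.0]
force: [-0.1, -0.3, -2.3]
width: 0.173
gripper_force: 25.0
clock: 6.8
position: [0.5674, 0.0254, 0.2504]
ee_rot: [3.14, 0.11, 0.002]
force: [0.5, -0.8, -1.5]
width: 0.169
gripper_force: 25.0
joints [ 0.05  0.53 -0.26  1.86  0.19  0.77 -1.82] force [ 0.5 -0.8 -1.5]
pos [0.5674 0.0254 0.2504] yaw x 4.00929010008657
lid 0.57 [236. 327.] [0.5623 0.0233 0.045 ] tool [-0.0055  0.0017  0.2054]
```

View pics/w3.png

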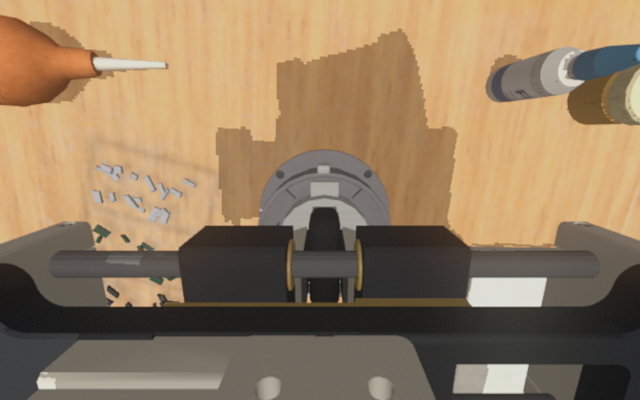

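The lug at (188,324) is lined up with the rib at (170,323). The lid rose 9 mm with only its weight on the wrist, so it is clear of the lips. Lifting straight out.

```bash
python3 -m inch '0 0 -0.02 0 0; 0 0 -0.05 0 0; 0 0 -0.09 0 0; 0 0 -0.11 0 0; 0 0 -0.11 0 0' 25
python3 - <<'E'
from h import *
o=arm.observe();M=R.from_rotvec(o["ee_rot"]).as_matrix();p=np.array(o["position"])
print(p,o["force"],o["width"])
cal=arm.get_calibration("top");arm.get_image("top")
for r in arm.silhouettes("top","tray")[:1]:
    b=cv2.boxPoints(cv2.minAreaRect(np.argwhere(r["region"])[:,::-1].astype("f4")))
    W=np.array([at(cal,q[::-1],.008) for q in b]);print(np.round(W,3),W.mean(0),"tool shift",M.T@(W.mean(0)-p))
E
```

```text
clock: 7.5
position: [0.5681, 0.0255, 0.3628]
ee_rot: [-3.139, -0.111, -0.009]
force: [-0.3, -0.0, -3.0]
width: 0.172
gripper_force: 25.0
[0.56810624 0.02549508 0.36283125] [-0.30000345 -0.0346797  -3.00976099] 0.17240200507820916
[[ 0.444 -0.075  0.008]
 [ 0.46  -0.114  0.008]
 [ 0.335 -0.161  0.008]
 [ 0.32  -0.123  0.008]] [ 0.38979501 -0.11844272  0.008     ] tool shift [-0.19002341  0.13106516  0.35373893]
```

The tray segmentation is clearly wrong (it is too small), so I keep the three agreeing fixes near (0.44, −0.196). Carrying the lid over.

```bash
python3 -m inch '-0.02 0.03 0 0 0; -0.045 0.067 0 0 0; -0.07 0.104 0 0 0; -0.095 0.14 0 0 0; -0.12 0.177 0 0 0' 25; python3 -m inch '-0.023 0.034 0.02 0 0; -0.023 0.034 0.06 0 0; -0.023 0.034 0.1 0 0; -0.023 0.034 0.12 0 0; -0.023 0.034 0.12 0 0' 25; python3 m.py w4
python3 - <<'E'
from h import *
cal=arm.get_calibration("side");im=arm.get_image("side");cv2.imwrite("pics/s4.png",cv2.resize(im[150:350,120:400,::-1],(780,557)))
E
```

```text
clock: 8.1
position: [0.4583, -0.161, 0.358]
ee_rot: [-3.139, -0.111, 0.005]
force: [0.8, -0.7, -1.6]
width: 0.174
gripper_force: 25.0
clock: 8.6
position: [0.4374, -0.1948, 0.2359]
ee_rot: [-3.136, -0.111, 0.012]
force: [-1.0, -0.1, -2.4]
width: 0.172
gripper_force: 25.0
joints [ 0.46  0.44 -0.2   2.09  0.14  0.63 -1.34] force [-1.  -0.1 -2.4]
pos [ 0.4374 -0.1948  0.2359] yaw x 4.051105404736922
pot 0.68 [12.  4.] [0.5614 0.0284 0.    ] tool [ 0.1412 -0.2131  0.2356]
lid 0.86 [235. 326.] [ 0.4367 -0.1956  0.045 ] tool [0.0007 0.0014 0.1909]
```

View pics/s4.png

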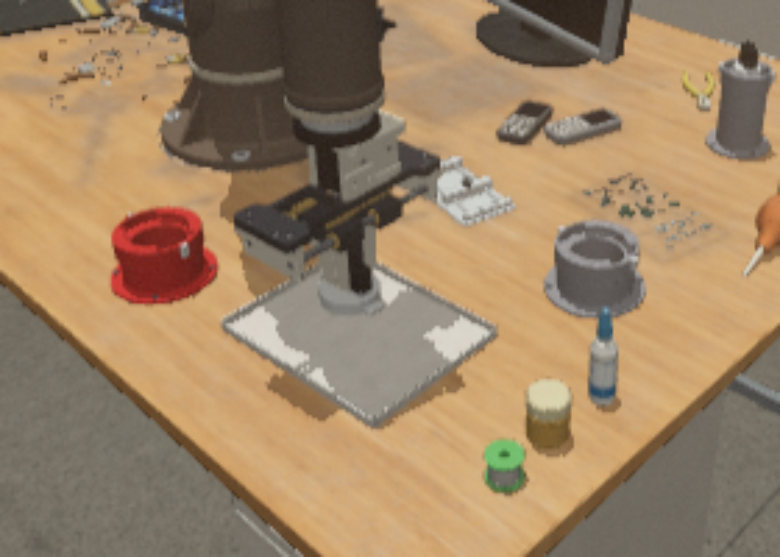

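The lid hangs at crop (292,350), about 37 mm above the tray, whose centre is at (345,360); the pot at (265,597) is open and the gripper is clear of everything. Lowering gently.

```bash
python3 -m inch '0 0 0.015 0 0; 0 0 0.025 0 0; 0 0 0.031 0 0; 0 0 0.033 0 0; 0 0 0.033 0 0' 25; python3 -m inch '0 0 0.001 0 0; 0 0 0.002 0 0; 0 0 0.003 0 0; 0 0 0.003 0 0; 0 0 0.003 0 0' 25
```

```text
clock: 9.35
position: [0.4395, -0.1953, 0.2067]
ee_rot: [-3.14, -0.111, 0.0]
force: [0.3, 0.9, -1.9]
width: 0.17
gripper_force: 25.0
clock: 9.85
position: [0.4395, -0.1953, 0.2038]
ee_rot: [3.14, 0.111, 0.0]
force: [-0.1, -0.1, -2.2]
width: 0.175
gripper_force: 25.0
```

```bash
python3 -m inch '0 0 0.001 0 0; 0 0 0.002 0 0; 0 0 0.003 0 0; 0 0 0.004 0 0; 0 0 0.004 0 0' 25; python3 -m inch '0 0 0.0005 0 0; 0 0 0.001 0 0; 0 0 0.001 0 0; 0 0 0.001 0 0; 0 0 0.001 0 0' 25
```

```text
clock: 10.35
position: [0.4394, -0.1953, 0.1996]
ee_rot: [-3.14, -0.111, 0.0]
force: [0.3, 0.4, -2.7]
width: 0.173
gripper_force: 25.0
clock: 10.85
position: [0.4395, -0.1953, 0.1988]
ee_rot: [3.14, 0.111, 0.0]
force: [0.4, -0.2, -2.0]
width: 0.171
gripper_force: 25.0
```

```bash
python3 -m inch '0 0 0.0005 0 0; 0 0 0.0005 0 0; 0 0 0.001 0 0; 0 0 0.001 0 0; 0 0 0.001 0 0' 25
```

```text
clock: 11.35
position: [0.4395, -0.1953, 0.1982]
ee_rot: [3.139, 0.111, 0.0]
force: [-2.4, 0.2, 7.2]
width: 0.17
gripper_force: 25.0
```

Contact: the force went from −2 to +7 N. Opening part way so the fingers release, then rising.

```bash
python3 -m inch '0 0 0 0 0.05; 0 0 0 0 0.05; 0 0 0 0 0.05; 0 0 0 0 0.05; 0 0 0 0 0.05'; python3 -m inch '0 0 -0.01 0 0.05; 0 0 -0.04 0 0.05; 0 0 -0.08 0 0.05; 0 0 -0.12 0 0.05; 0 0 -0.15 0 0.05';  python3 -m inch '0.04 0 0 0 0.05; 0.08 0 0 0 0.05; 0.08 0 0 0 0.05'
python3 - <<'E'
from h import *
a=arm.get_image("side")[190:310,150:370,::-1]
cv2.imwrite("pics/s5.png",cv2.resize(a,(790,430),interpolation=cv2.INTER_CUBIC))
E
```

```text
clock: 11.85
position: [0.4395, -0.1953, 0.1977]
ee_rot: [-3.14, -0.111, 0.0]
force: [-0.2, 0.5, 0.4]
width: 0.531
gripper_force: 0.0
clock: 12.35
position: [0.4395, -0.1952, 0.3509]
ee_rot: [3.139, 0.111, 0.003]
force: [0.1, -1.0, 0.0]
width: 0.547
gripper_force: 0.0
clock: 12.65
position: [0.5233, -0.1883, 0.3491]
ee_rot: [-3.139, -0.115, -0.008]
force: [-0.5, -0.2, -0.5]
width: 0.539
gripper_force: 0.0
```

View pics/s5.png

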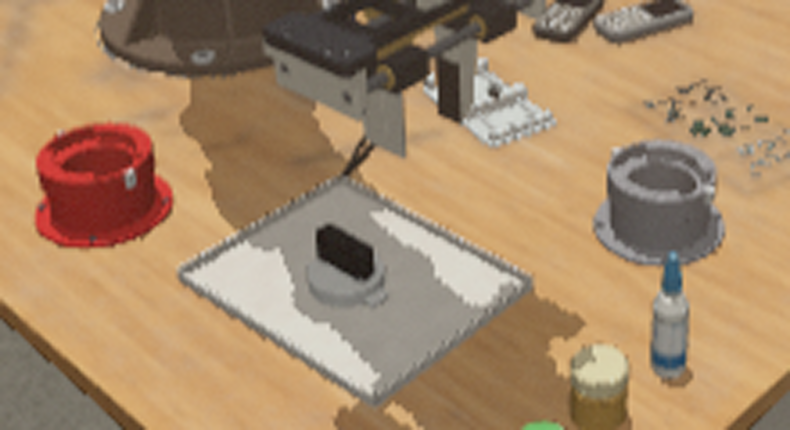

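The lid stands upright near the tray centre at crop (270,345), the pot at (190,665) is open, and the gripper is clear.

```bash
python3 -m inch '0 0 0 0 0.05; 0 0 0 0 0.05; 0 0 0 0 0.05'; python3 -c "
from cell import arm;print(arm.sign_off())"
```

```text
clock: 13.0
position: [0.5184, -0.1899, 0.3479]
ee_rot: [3.139, 0.11, -0.001]
force: [-0.7, 0.8, -0.4]
width: 0.544
gripper_force: 0.0
the job is handed in; nothing more can be done
None
```

The short pot is open, its lid stands upright near the middle of the steel tray, the tall pot's lid was never touched, and I handed the job in at 13.0 s; no verdict came back.

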